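# Trip the gate latch and slide the top plate off the stack onto the deck

### The arm

A 7-joint arm with a two-finger parallel gripper is mounted at the origin on a cart in front of the work surface, level with it; the furniture and walls round the work are solid. World frame = base frame: x ahead of the robot, y to its left, z up, the work surface at z = 0. Lengths are in m, angles in rad, forces in N, time in s.
With the tool pointing down it reaches from about 0.35 to 0.9 m from the base axis. Payload 19.9 kg.
Tool frame: the origin (TCP) lies midway between the tips of the shut fingers; the grasp point (between the pads) lies 19 mm behind it; z points along the fingers, y is the line along which they close (so a half turn about z gives the same grasp; the last joint's range is limited). The gripper opens to 94 mm and grips with 3 to 60 N. Pads are 16 mm wide; open, the fingers measure 119 mm over their backs; the gripper's body (75 mm by 177 mm) begins 78 mm behind the grasp point.
Start: joints at [-1.153, 0.417, -0.01, 1.614, 0.005, 1.111, -0.053], TCP at [0.277, 0.56, 0.205] pointing down, gripper open.
Joint ranges: [-2.81, 2.81], [-0.39, 2.02], [-1.27, 1.25], [0.06, 2.57], [-1.19, 4.33], [0.19, 2], [-2.82, 2.82]. Speed limits (rad/s): [1.89, 1.89, 2.39, 2.39, 3.01, 3.01, 3.01].

### API

Orientations are given as a rotation vector (axis times angle).
In Python, from bench import r, cams, status gives the robot as it stands (r), with the cameras (cams) and the readings (status).
- The arm moves only by the shell command python3 nudge.py 'ROWS' [FORCE]. ROWS is a JSON list of rows, 1 to 10 of them, each of 7 numbers: the opening from 0.0 (shut) to 1.0 (fully open), then dx, dy, dz in m, then a rotation vector rx, ry, rz in rad; each row is the pose to reach, as a shift and turn from the pose commanded when the command began, along the tool's axes at that moment; what a row does not reach only later rows make up. A row lasts 1/12 s, in which the tool goes at most 0.0417 m and 0.125 rad, less where a joint would pass 70% of its speed; a pose out of reach is approached as far as the arm can. The fingers move at their own pace and stop on an object; FORCE is the grip in N (left out, the last holds). Time passes only in rows, so rows that do not move let the fingers close. It prints the time, the measured TCP pose, the force, the opening and the grip force at its end. Input that does not fit is refused with a message, and nothing moves.
- status.sense(): the state, without advancing time (a new reading comes with each control period).
- cams.read_camera(name): name is "side" or "top"; returns the picture (480x640x3 uint8, red, green, blue); there is no depth.
- cams.camera_info(name): a dict with "mtx" (3x3 intrinsics, pixels), "k1" (the pictures are not rectified: a ray, as slopes to the right and down, at radius r is drawn at 1 + k1 r^2 times it, then the intrinsics apply), "world_from_camera" (4x4, takes a point from camera to world coordinates). Camera axes: x right, y down, z forward; pixel columns grow to the right and rows downward; lengths in m; the calibration is good to about 2 mm. A picture is of the moment at which its call begins. camera_info takes no time and is no camera call.
- r.hand_in(): hands the job in; it is judged then, once.
The state is a dict: "clock": time; "qpos": joint angles; "joint_vel": joint speeds; "joint_efforts": joint torques, N m; "tool_pos": TCP position; "eef_rot": TCP orientation; "force": force on the tool from outside, world axes, zero at the start; "torque": the same for the moment, N m; "opening": opening from 0.0 (shut) to 1.0 (fully open); "grip_force": force on a finger pad.
Only numpy, scipy, OpenCV 4.12 (cv2) and the standard library are available. Lean on these libraries where they do the work, as an engineer would, in place of code of your own. Each camera call takes 0.05 s, during which the arm holds its last target. There are 200 camera calls.

### The job

Release the plate magazine's gate by pushing the screwdriver's shank through the small hole in the side of the latch housing, then slide the top aluminium plate sideways off the stack, over the lowered gate, onto the receiving deck until it lies flat and square against the end stop. Leave the two plates below where they are, never lift or tip the top plate, and finish with the screwdriver lying flat on the table and everything else on the table undisturbed.

Things in the scene. Friction and masses are not known exactly. Their poses are not given: they have to be found in the camera images.
- magazine: fixed plate magazine 130 (x) x 262 (y) mm, latch housing at its -x side. Origin at table level in the gate's plane. In its frame, mm: stack bed centred at x 0, y -62, top z 30; upright gate y -3..3, x -52..52; deck x -65..65, y 8..138, top z 52; closed latch housing x -133..-71, y -35..35, z 0..78. Nothing of it stands beside the stack or on its -y side
- latch_hole (a point): centre of the round access hole, 16 mm across, in the housing's 4 mm panel facing the magazine's -y; in the panel's outer face, at magazine (-102, -34, 45). The hole runs along the magazine's +y. The hidden spring latch begins 12 mm inside that face; pushed 8 mm on (a tip 21 to 23 mm inside the face, 1 to 5 N) it lets the gate fall; hard stop at 24 mm
- gate (a joint): the gate's drop in m: 0 up and latched (its top at z 64, so it blocks the top plate), 0.018 fully down (its top at z 46, below the deck). It falls by its own weight once the latch is tripped and stays down
- stack_seat (a point): middle of the stack bed's top, z 30
- stage_home (a point): point on the deck's top (z 52) above which the centre of a plate lies when the plate is against the end stop: magazine (0, 72, 52). The stop is a bar across the deck, inner face at y 122, top at z 62
- plate_top: aluminium plate 110 (its x) x 100 (its y) x 12 mm thick, two shallow dowel marks on top, about 0.3 kg; origin at the centre of its underside; too wide to be gripped across. The top one of three in the stack, underside at z 54, 2 mm above the deck; stacked a few mm and a few degrees askew
- plate_mid: aluminium plate 110 (its x) x 100 (its y) x 12 mm thick, two shallow dowel marks on top, about 0.3 kg; origin at the centre of its underside; too wide to be gripped across. The middle one, underside at z 42
- plate_low: aluminium plate 110 (its x) x 100 (its y) x 12 mm thick, two shallow dowel marks on top, about 0.3 kg; origin at the centre of its underside; too wide to be gripped across. The lowest one, underside at z 30
- driver: screwdriver lying on the table, 174 long along its y, handle 24 mm thick; origin below the middle of its length. Handle from y 1 to 87; shank, 5.6 thick, from y 1 to the tip at y -87; the common axis is 11 above the table
- tape: bystander: roll of tape lying flat, ring 98 across, 18 high mm; origin at the centre of its underside
- bottle_brown: bystander: brown jar with black cap, 54 diameter, 80 high mm; origin at the centre of its underside
- bottle_white: bystander: white bottle with screw cap, 62 diameter, 100 high mm; origin at the centre of its underside
- weight: bystander: steel calibration weight with a knob, 33 diameter, 48 high mm; origin at the centre of its underside
- stamp: bystander: hand stamp standing upright, 27 x 36, 71 high mm; origin at the centre of its underside
- pen_blue: bystander: pen lying along its y, 135 long, 15 high mm; origin at the centre of its underside; behind the magazine
- pen_dark: bystander: pen lying along its y, 145 long, 13 high mm; origin at the centre of its underside; in front of the magazine

How it is judged:
By the outcome, as a careful person would: the job done as asked, in the order asked, and still so for the second after the job is handed in, with the robot touching nothing.
It also fails if it takes over 64 s, if anything falls off the work surface, if the arm or the gripper's body presses on something with over 40 N, if the wrist force passes 120 N, or if a joint passes its speed limit or range.

## Working session

There is one attempt and no reset: what is moved stays moved. The work goes in short steps, Python scripts to look and compute and a shell command to move; the robot and the scene stay as the last step left them, time stands still between calls to the robot, and variables do not carry over. Pictures are saved under pics/ and viewed, at most 10 in all, crops included, and the job is handed in when it is done.

```bash
ls; mkdir -p pics
python3 - <<'E'
from bench import r, cams, status
import cv2
for n in("top","side"):
    cv2.imwrite(f"pics/{n}0.png",cams.read_camera(n)[:,:,::-1]); i=cams.camera_info(n); print(n,i)
print(status.sense())
E
```

```text
bench.py
nudge.py
pics
top {'mtx': array([[477.86797891,   0.        , 312.23911334],
       [  0.        , 477.86797891, 238.27447247],
       [  0.        ,   0.        ,   1.        ]]), 'k1': -0.043728997669343656, 'world_from_camera': array([[-0.01516438, -0.99907504,  0.0402381 ,  0.52523331],
       [-0.99988075,  0.01526961,  0.00230905, -0.00185542],
       [-0.00292133, -0.04019829, -0.99918745,  0.95268797],
       [ 0.        ,  0.        ,  0.        ,  1.        ]])}
side {'mtx': array([[602.62844211,   0.        , 324.30546874],
       [  0.        , 602.62844211, 239.71140124],
       [  0.        ,   0.        ,   1.        ]]), 'k1': 0.019545760281572237, 'world_from_camera': array([[ 0.84600788, -0.26160025,  0.46458151,  0.03875399],
       [-0.53309778, -0.42941837,  0.72897642, -0.79730097],
       [ 0.00879942, -0.86438717, -0.50274983,  0.63644529],
       [ 0.        ,  0.        ,  0.        ,  1.        ]])}
{'clock': 0.1, 'qpos': array([-1.15352503,  0.41789644, -0.01029763,  1.61409987,  0.00467902,
        1.11067513, -0.05299214]), 'joint_vel': array([-0.00135044, -0.00154875,  0.00339164, -0.00014729, -0.00196389,
       -0.00150351, -0.00030971]), 'joint_efforts': array([ 2.05468561e-03, -8.52588201e+01,  6.40671831e-01, -4.26699507e+01,
       -4.87621094e-02,  1.62568060e-02,  9.52540472e-05]), 'tool_pos': array([0.27664175, 0.56007808, 0.20490492]), 'eef_rot': array([-7.14291080e-01, -3.05913314e+00,  1.63410450e-03]), 'force': array([0.17487745, 0.30322644, 0.18556349]), 'torque': array([ 0.00556822,  0.02769497, -0.01931675]), 'grip_force': 0.0, 'opening': 0.9968715802955183}
```

View pics/top0.png

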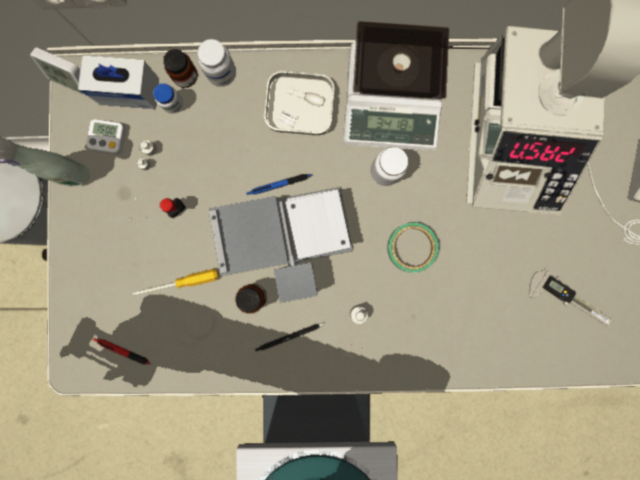

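View pics/side0.png

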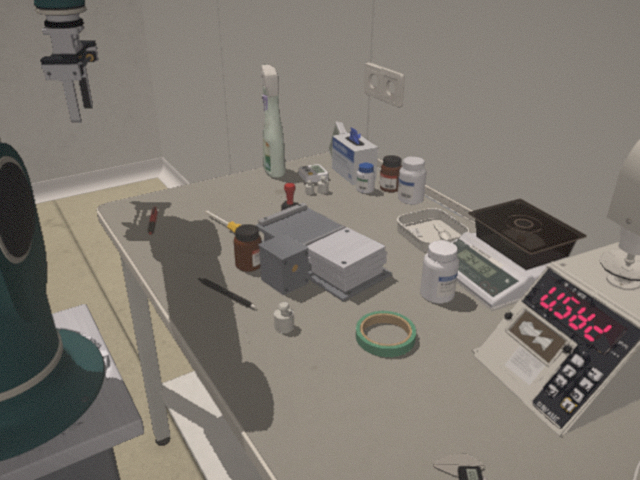

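The top view shows the deck at about (250,235), the bright plate stack at (318,223), the housing at (295,282) with the brown jar beside it at (250,298), and the driver with its handle at (197,279) and tip at (134,293). In the side view the hole face of the housing is around (293,270).

```bash
cat > h.py <<'E'
import numpy as np, cv2
from bench import r, cams, status
from scipy.spatial.transform import Rotation as R
def ray(n,p):
    i=cams.camera_info(n); M=i["mtx"]; p=np.atleast_2d(np.asarray(p,float))
    u=cv2.undistortPoints(p.reshape(-1,1,2),M,np.array([i["k1"],0,0,0,0.])).reshape(-1,2)
    W=i["world_from_camera"]; return W[:3,3],np.c_[u,np.ones(len(u))]@W[:3,:3].T
def plane(n,p,z):
    c,d=ray(n,p); return c+d*((z-c[2])/d[:,2])[:,None]
def tri(pt,ps):
    (a,d),(b,e)=ray("top",pt),ray("side",ps); o=[]
    for x,y in zip(d,e):
        s=np.linalg.lstsq(np.c_[x,-y],b-a,rcond=None)[0]; P,Q=a+s[0]*x,b+s[1]*y; o.append(np.r_[(P+Q)/2,np.linalg.norm(P-Q)])
    return np.array(o)
def proj(n,P):
    i=cams.camera_info(n); W=np.linalg.inv(i["world_from_camera"]); q=np.atleast_2d(P)@W[:3,:3].T+W[:3,3]; s=q[:,:2]/q[:,2:]
    s=s*(1+i["k1"]*(s**2).sum(1,keepdims=True)); return s@i["mtx"][:2,:2].T+i["mtx"][:2,2]
E
python3 - <<'E'
import cv2
from h import *
t=cv2.imread("pics/top0.png"); s=cv2.imread("pics/side0.png")
cv2.imwrite("pics/tc.png",cv2.resize(t[175:310,200:360],(800,675),interpolation=cv2.INTER_CUBIC)[:600])
cv2.imwrite("pics/sc.png",cv2.resize(s[195:305,200:400],(800,440),interpolation=cv2.INTER_CUBIC))
h=cv2.cvtColor(t,cv2.COLOR_BGR2HSV)
for nm,im,roi in(("top",t,(130,255,230,305)),("side",s,(195,200,250,240))):
    x0,y0,x1,y1=roi; hh=cv2.cvtColor(im,cv2.COLOR_BGR2HSV)[y0:y1,x0:x1]
    m=cv2.inRange(hh,(18,130,100),(35,255,255)); p=cv2.findNonZero(m)
    c=max(cv2.findContours(m,0,2)[0],key=cv2.contourArea); print(nm,cv2.minAreaRect(c),cv2.contourArea(c),x0,y0)
E
```

```text
top ((66.3426284790039, 23.331146240234375), (11.91004467010498, 43.23117446899414), 76.75948333740234) 423.0 130 255
side ((37.719512939453125, 25.475610733032227), (9.214252471923828, 8.901905059814453), 38.65980529785156) 57.5 195 200
```

View pics/tc.png

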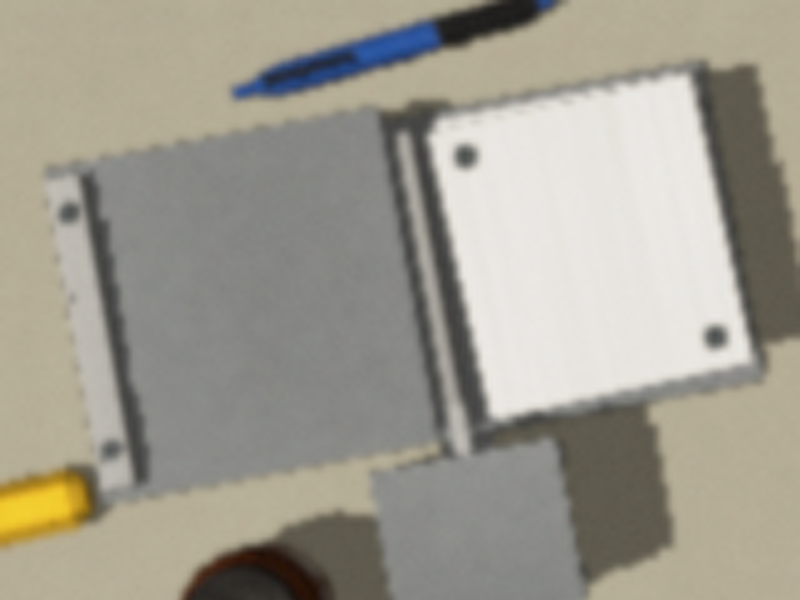

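View pics/sc.png

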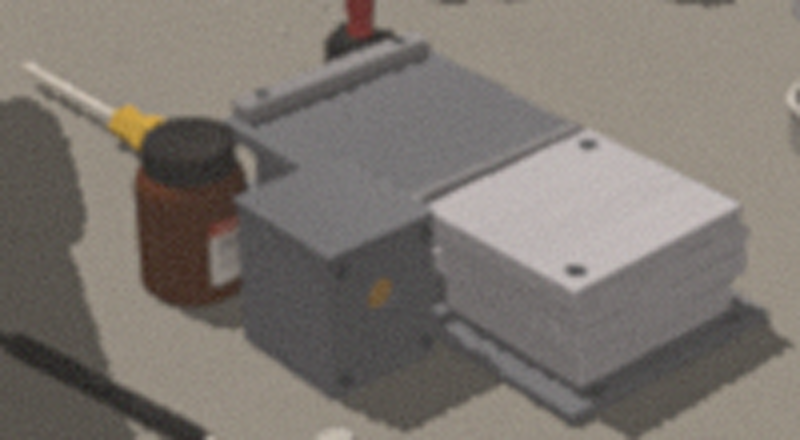

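Crops: the hole is at side px (295,268). The plate corners in the top view are about (286,201), (339,188), (352,248) and (299,259). The housing top corners in the side view are about (259,246), (283,260) and (307,247). The gate is up.

```bash
cat > m.py <<'E'
from h import *
t=cv2.imread("pics/top0.png"); s=cv2.imread("pics/side0.png")
T=lambda p:np.array(p)/5+[200,175]-.4
S=lambda p:np.array(p)/4+[200,195]-.4
# housing top corners: (-133,-35),(-71,-35),(-71,35); z 78
g=cv2.GaussianBlur(cv2.cvtColor(t,6),(3,3),0)
def sub(im,p,w=3):
    q=np.float32(p).reshape(-1,1,2).copy(); cv2.cornerSubPix(cv2.cvtColor(im,6),q,(w,w),(-1,-1),(3,30,.01)); return q.reshape(-1,2)
ht=sub(t,T([(555,440),(372,470)])); hs=sub(s,S([(430,208),(340,160),(332,260),(238,203)]))
dt=sub(t,T([(378,108),(437,443)])) # deck y=8
pt=sub(t,T([(430,128),(697,66),(760,370),(493,418)])); ps=sub(s,S([(588,133),(741,208),(578,292),(430,206)]))
np.set_printoptions(precision=4,suppress=True)
print("px",ht,hs,dt,pt,ps,sep="\n")
print("housing tri",tri(ht,hs[:2])); print("plate tri",tri(pt,ps))
H=np.vstack([plane("top",ht,.078),plane("side",hs,.078)])[:,:2]
D=plane("top",dt,.052)[:,:2]
A=np.array([(-71,-35),(-71,35),(-71,-35),(-71,35),(-133,-35),(-133,35),(65,8),(-65,8)])/1e3; B=np.vstack([H,D])
am,bm=A.mean(0),B.mean(0); U,_,V=np.linalg.svd((A-am).T@(B-bm)); Q=V.T@np.diag([1,np.linalg.det(V.T@U.T)])@U.T
o=bm-Q@am; yaw=np.arctan2(Q[1,0],Q[0,0]); print("mag",o,yaw,"res mm",1e3*(B-(A@Q.T+o)))
P=plane("top",pt,.066)[:,:2]; P2=plane("side",ps,.066)[:,:2]
for q in(P,P2): print("plate in mag",1e3*((q-o)@Q)," centre",1e3*((q.mean(0)-o)@Q))
hole=o+Q@[-.102,-.034]; print("hole",hole,"proj",proj("side",np.r_[hole,.045]))
# driver
h=cv2.cvtColor(t,cv2.COLOR_BGR2HSV); m=cv2.inRange(h,(18,130,100),(35,255,255)); m[:255]=0;m[:,230:]=0
c=cv2.findNonZero(m).reshape(-1,2); l=cv2.fitLine(c,2,0,.01,.01).ravel(); k=(c-l[2:])@l[:2]; print("handle px",l,k.min(),k.max())
ends=np.array([l[2:]+l[:2]*k.min(),l[2:]+l[:2]*k.max()]); print("handle ends",plane("top",ends,.013))
print("tip top",plane("top",[[134,293.3]],.011),"tip side",plane("side",S([(27,66)]),.011), "tri",tri([[134,293.3]],S([(27,66)])))
E
python3 m.py
cat > m2.py <<'E'
from h import *
np.set_printoptions(precision=4,suppress=True)
t=cv2.imread("pics/top0.png"); g=cv2.cvtColor(t,6)
T=lambda p:np.array(p)/5+[200,175]-.4
def edge(a,b,w=4,n=25):  # strongest-gradient points near a typed segment, line fit, ends
    a,b=T(a),T(b); u=(b-a)/np.linalg.norm(b-a); v=np.array([-u[1],u[0]]); k=np.arange(-w,w+.01,.2); q=[]
    for f in np.linspace(.1,.9,n):
        c=(a+(b-a)*f+k[:,None]*v).astype(np.float32); I=cv2.remap(g,c[:,0],c[:,1],1).ravel().astype(float)
        I=cv2.GaussianBlur(I.reshape(-1,1),(1,9),1.5).ravel(); q.append(c[np.argmax(abs(np.gradient(I)))])
    l=cv2.fitLine(np.array(q),cv2.DIST_HUBER,0,.01,.01).ravel(); return np.cross([*l[2:],1],[*(l[2:]+l[:2]),1])
X=lambda a,b:(lambda c:c[:2]/c[2])(np.cross(a,b))
def quad(c): e=[edge(c[i],c[(i+1)%4]) for i in range(4)]; return np.array([X(e[i-1],e[i]) for i in range(4)])
pl=quad([(430,125),(697,66),(760,370),(490,418)]); P=plane("top",pl,.066)[:,:2]
de=[edge((120,155),(370,110)),edge((378,108),(437,443)),edge((437,443),(150,488))]
D=plane("top",[X(de[0],de[1]),X(de[1],de[2])],.052)[:,:2]
print("deck corners",D,"yaw",np.arctan2(*(D[0]-D[1])[::-1]),"len",np.linalg.norm(D[0]-D[1]))
q=lambda e:plane("top",[X(e,[1,0,-225]),X(e,[1,0,-270])],.052)[:,:2]
for e in(de[0],de[2]): a=q(e); d=a[0]-a[1]; print("yaw edge",np.arctan2(-d[0],d[1]))
he=[edge((375,470),(550,442)),edge((556,445),(583,580))]; print("housing corner",plane("top",[X(*he)],.078)); 
a=plane("top",[X(he[0],[1,0,-275]),X(he[0],[1,0,-310])],.078)[:,:2]; d=a[0]-a[1]; print("yaw h",np.arctan2(-d[0],d[1]))
print("plate px",pl,"\n",P,"c",P.mean(0),"sides",[np.linalg.norm(P[i]-P[i-1]) for i in range(4)])
for i,j in((0,3),(1,2)): print("plate x-dir yaw",np.arctan2(*(P[i]-P[j])[::-1]))
E
python3 m2.py
```

```text
deck corners [[0.6449 0.0651]
 [0.5151 0.0425]] yaw 0.17223571640269983 len 0.1317196278014981
yaw edge 0.17283300211863017
yaw edge 0.16577323111296724
housing corner [[0.5156 0.0037 0.078 ]]
yaw h 0.11513724674339083
plate px [[284.3591 198.96  ]
 [337.5721 189.1284]
 [350.2887 246.7729]
 [297.5866 258.9468]] 
 [[ 0.6351  0.0511]
 [ 0.652  -0.0485]
 [ 0.5441 -0.0702]
 [ 0.523   0.0279]] c [ 0.5885 -0.0099] sides [np.float64(0.11444044137765123), np.float64(0.100927718584838), np.float64(0.11005113288591101), np.float64(0.10035128225380596)]
plate x-dir yaw 0.2033583407885243
plate x-dir yaw 0.19865956708800675
```

```bash
cat > go.py <<'E'
import sys
from h import *
# world target x y z, angle of tool y axis -> shift and turn in tool axes
x,y,z,a=map(float,sys.argv[1:5]); s=status.sense(); R0=R.from_rotvec(s["eef_rot"])
ya=np.array([np.cos(a),np.sin(a),0]); za=np.array([0,0,-1.]); Rt=R.from_matrix(np.c_[np.cross(ya,za),ya,za])
print("shift",R0.inv().apply(np.array([x,y,z])-s["tool_pos"]).round(4),"turn",(R0.inv()*Rt).as_rotvec().round(4))
E
python3 go.py .4868 .2327 .15 .2207
```

```text
shift [-0.3334 -0.2004  0.0551] turn [-1.000e-03  5.000e-04  8.913e-01]
```

```bash
python3 nudge.py '[[0.6,-0.3334,-0.2004,0.0551,0,0,0.891],[0.6,-0.3334,-0.2004,0.0551,0,0,0.891],[0.6,-0.3334,-0.2004,0.0551,0,0,0.891],[0.6,-0.3334,-0.2004,0.0551,0,0,0.891],[0.6,-0.3334,-0.2004,0.0551,0,0,0.891],[0.6,-0.3334,-0.2004,0.0551,0,0,0.891],[0.6,-0.3334,-0.2004,0.0551,0,0,0.891],[0.6,-0.3334,-0.2004,0.0551,0,0,0.891],[0.6,-0.3334,-0.2004,0.0551,0,0,0.891],[0.6,-0.3334,-0.2004,0.0551,0,0,0.891]]' 30; python3 go.py .4868 .2327 .004 .2207
```

```text
clock: 0.93
tool_pos: [0.489, 0.2278, 0.1497]
eef_rot: [1.968, 2.447, -0.002]
force: [0.9, -0.4, 0.4]
opening: 0.598
grip_force: 0.0
shift [ 0.0055 -0.001   0.1457] turn [-0.0003  0.0018 -0.0046]
```

```bash
python3 nudge.py '[[0.6,0,0,0.06,0,0,0],[0.6,0,0,0.06,0,0,0],[0.6,0,0,0.06,0,0,0],[0.6,0,0,0.06,0,0,0]]'; python3 go.py .4868 .2327 .004 .2207
```

```text
clock: 1.27
tool_pos: [0.4866, 0.2328, 0.0901]
eef_rot: [-1.963, -2.452, 0.003]
force: [0.9, -0.2, 0.8]
opening: 0.603
grip_force: 0.0
shift [-0.0001  0.0004  0.0861] turn [-0.0017  0.0008  0.0003]
```

```bash
python3 nudge.py '[[0.6,0,0,0.04,0,0,0],[0.6,0,0,0.07,0,0,0],[0.6,0,0,0.086,0,0,0],[0.6,0,0,0.086,0,0,0],[0.2,0,0,0.086,0,0,0],[0.0,0,0,0.086,0,0,0],[0.0,0,0,0.086,0,0,0],[0.0,0,0,0.086,0,0,0],[0.0,0,0,0.086,0,0,0],[0.0,0,0,0.086,0,0,0]]' 40; python3 nudge.py '[[0,0,0,-0.02,0,0,0],[0,0,0,-0.06,0,0,0],[0,0,0,-0.1,0,0,0],[0,0,0,-0.136,0,0,0],[0,0,0,-0.136,0,0,0],[0,0,0,-0.136,0,0,0]]'
python3 - <<'E'
from h import *
cv2.imwrite("pics/g_s.png",cams.read_camera("side")[:,:,::-1]);cv2.imwrite("pics/g_t.png",cams.read_camera("top")[:,:,::-1])
t=cv2.imread("pics/g_t.png")[200:320,100:300];s=cv2.imread("pics/g_s.png")[110:230,150:350]
cv2.imwrite("pics/g.png",cv2.resize(np.hstack([t,s]),(800,240),interpolation=2))
E
```

```text
clock: 2.1
tool_pos: [0.4874, 0.2333, 0.0051]
eef_rot: [1.963, 2.453, 0.002]
force: [-1.8, -0.5, 9.9]
opening: 0.242
grip_force: 40.0
clock: 2.6
tool_pos: [0.4878, 0.2336, 0.1424]
eef_rot: [1.962, 2.452, 0.006]
force: [-0.2, -0.1, -1.9]
opening: 0.237
grip_force: 40.0
```

View pics/g.png

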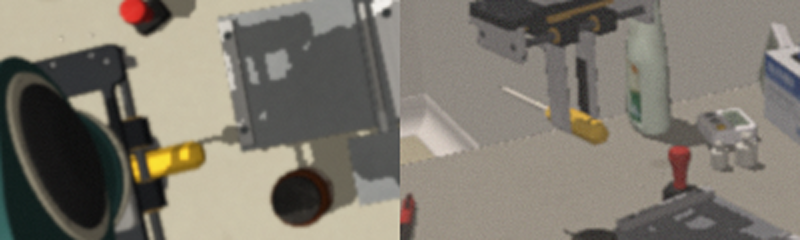

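```bash
python3 - <<'E'
from h import *
print(proj("side",[.4598,.355,.148]))
E
python3 go.py .5113 -.1479 .142 .171
```

```text
[[200.73972972 153.64211323]]
shift [-0.377  -0.0593 -0.0021] turn [-0.0009  0.0003  0.0502]
```

The grasp crop shows the driver level in the fingers, with its tip at side px (201.5,155). I predicted (200.7,153.6), so the tip is within about 2 mm.

```bash
python3 nudge.py '[[0,-0.02,-0.003,-0.01,0,0,0],[0,-0.06,-0.01,-0.01,0,0,0.01],[0,-0.1,-0.015,-0.01,0,0,0.02],[0,-0.14,-0.022,-0.01,0,0,0.03],[0,-0.18,-0.028,-0.01,0,0,0.04],[0,-0.22,-0.035,-0.01,0,0,0.05],[0,-0.26,-0.041,-0.01,0,0,0.05],[0,-0.3,-0.047,-0.01,0,0,0.05],[0,-0.34,-0.053,-0.01,0,0,0.05],[0,-0.37,-0.058,-0.01,0,0,0.05]]'; python3 nudge.py '[[0,-0.007,-0.001,0.0,0,0,0],[0,-0.007,-0.001,0.0,0,0,0],[0,-0.007,-0.001,0.0,0,0,0]]'; python3 go.py .5113 -.1479 .040 .171
```

```text
clock: 3.53
tool_pos: [0.5103, -0.1441, 0.1491]
eef_rot: [-2.025, -2.4, 0.003]
force: [0.2, 0.2, -0.6]
opening: 0.234
grip_force: 40.0
clock: 3.78
tool_pos: [0.5111, -0.1474, 0.1492]
eef_rot: [-2.023, -2.401, 0.002]
force: [-0.1, 0.4, -0.8]
opening: 0.237
grip_force: 40.0
shift [-0.0006  0.0004  0.1092] turn [-0.0021 -0.0005 -0.0005]
```

```bash
python3 nudge.py '[[0,-0.0006,0.0004,0.035,0,0,0],[0,-0.0006,0.0004,0.07,0,0,0],[0,-0.0006,0.0004,0.1,0,0,0],[0,-0.0006,0.0004,0.109,0,0,0],[0,-0.0006,0.0004,0.109,0,0,0],[0,-0.0006,0.0004,0.109,0,0,0]]'; python3 go.py .5113 -.1479 .040 .171
python3 - <<'E'
from h import *
s=cams.read_camera("side")[:,:,::-1];t=cams.read_camera("top")[:,:,::-1]
o=np.array([.5799,.0503]);c,q=np.cos(.171),np.sin(.171);Q=np.array([[c,-q],[q,c]])
h=o+Q@[-.102,-.034]; tip=o+Q@[-.102,-.059]
print("pred px hole, tip",proj("side",np.r_[h,.045]),proj("side",np.r_[tip,.045]),proj("top",np.r_[tip,.045]))
cv2.imwrite("pics/i.png",np.hstack([cv2.resize(s[230:310,250:350],(500,400),interpolation=2),cv2.resize(t[250:330,290:350],(300,400),interpolation=2)]))
E
```

```text
clock: 4.28
tool_pos: [0.5125, -0.1477, 0.042]
eef_rot: [-2.022, -2.404, 0.0]
force: [-0.0, -0.0, -0.4]
opening: 0.238
grip_force: 40.0
shift [-0.     -0.0012  0.002 ] turn [-0.0002 -0.0001  0.0009]
pred px hole, tip [[295.28575592 268.75852232]] [[304.28046696 274.5263381 ]] [[326.23793723 276.21085858]]
```

View pics/i.png

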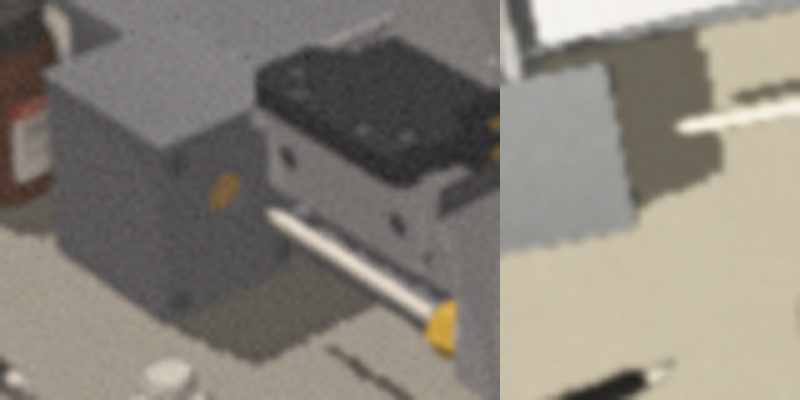

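The tip is at side px (304,273), about 1.7 px above the prediction, which matches the 2 mm height offset. The orange latch shows in the hole at (295,268). I'll correct the height and insert.

```bash
python3 nudge.py '[[0,0,-0.0015,0.002,0,0,0],[0,0.01,-0.0015,0.002,0,0,0],[0,0.02,-0.0015,0.002,0,0,0],[0,0.03,-0.0015,0.002,0,0,0],[0,0.033,-0.0015,0.002,0,0,0],[0,0.033,-0.0015,0.002,0,0,0],[0,0.033,-0.0015,0.002,0,0,0]]'; python3 nudge.py '[[0,0.003,0,0,0,0,0],[0,0.006,0,0,0,0,0],[0,0.006,0,0,0,0,0],[0,0.006,0,0,0,0,0]]'; python3 nudge.py '[[0,0.002,0,0,0,0,0],[0,0.004,0,0,0,0,0],[0,0.004,0,0,0,0,0],[0,0.004,0,0,0,0,0]]'; python3 go.py .5113 -.1479 .040 .171
```

```text
clock: 4.97
tool_pos: [0.5052, -0.1157, 0.0395]
eef_rot: [2.023, 2.404, 0.0]
force: [-0.1, -0.4, -0.7]
opening: 0.237
grip_force: 40.0
clock: 5.3
tool_pos: [0.5041, -0.1102, 0.0394]
eef_rot: [2.024, 2.403, -0.0]
force: [0.1, -0.9, -0.4]
opening: 0.241
grip_force: 40.0
clock: 5.63
tool_pos: [0.5034, -0.1061, 0.0394]
eef_rot: [2.023, 2.403, -0.0]
force: [1.3, -2.5, -0.9]
opening: 0.235
grip_force: 40.0
shift [-0.0425  0.0007 -0.0006] turn [0.     0.0001 0.0002]
```

```bash
python3 nudge.py '[[0,0.002,0,0,0,0,0],[0,0.004,0,0,0,0,0],[0,0.004,0,0,0,0,0],[0,0.004,0,0,0,0,0],[0,0.004,0,0,0,0,0]]'
cat > gate.py <<'E'
from h import *
import sys
s=cams.read_camera("side")[:,:,::-1];t=cams.read_camera("top")[:,:,::-1]
cv2.imwrite(sys.argv[1],np.hstack([cv2.resize(s[195:295,250:410],(480,300),interpolation=2),cv2.resize(t[180:280,260:360],(300,300),interpolation=2)]))
cv2.imwrite("pics/last_t.png",t);cv2.imwrite("pics/last_s.png",s)
E
python3 gate.py pics/gate1.png
```

```text
clock: 6.05
tool_pos: [0.5027, -0.1023, 0.0394]
eef_rot: [2.024, 2.403, -0.0]
force: [0.4, -2.6, -0.4]
opening: 0.239
grip_force: 40.0
```

View pics/gate1.png

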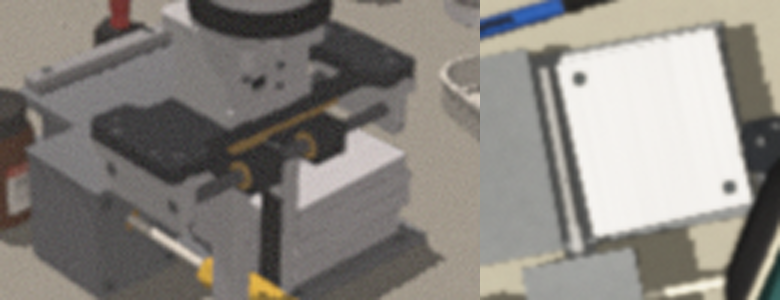

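The shank is in the hole, but the gate strip (top px ~(282,203)–(292,260)) looks unchanged, so I'll push 1.5 mm more and compare.

```bash
python3 nudge.py '[[0,0.001,0,0,0,0,0],[0,0.0015,0,0,0,0,0],[0,0.0015,0,0,0,0,0],[0,0.0015,0,0,0,0,0],[0,0.0015,0,0,0,0,0],[0,0.0015,0,0,0,0,0]]'; cp pics/last_t.png pics/a_t.png; python3 gate.py pics/gate2.png
python3 - <<'E'
import cv2,numpy as np
for f in("top0","a_t","last_t"):
    g=cv2.cvtColor(cv2.imread(f"pics/{f}.png"),6); print(f,g[225,270:302].tolist())
E
```

```text
clock: 6.65
tool_pos: [0.5027, -0.1018, 0.0396]
eef_rot: [2.024, 2.401, -0.001]
force: [2.0, -9.2, -1.1]
opening: 0.235
grip_force: 40.0
top0 [135, 136, 135, 135, 136, 136, 137, 137, 137, 134, 116, 78, 79, 123, 165, 155, 115, 73, 69, 90, 150, 214, 230, 231, 230, 229, 230, 231, 231, 231, 229, 230]
a_t [152, 153, 152, 152, 153, 153, 155, 154, 156, 153, 132, 89, 85, 117, 165, 184, 152, 94, 76, 100, 171, 231, 241, 242, 242, 241, 241, 242, 243, 242, 241, 242]
last_t [153, 151, 151, 153, 153, 154, 155, 154, 154, 151, 132, 90, 85, 118, 165, 183, 153, 94, 75, 100, 171, 231, 241, 242, 241, 241, 241, 242, 243, 242, 241, 242]
```

The force rose to 9 N at the hard stop. The gate strip also moved 0.6 px towards the image centre, which matches an 18 mm drop, so the gate should be down. I'll retract and put the driver back where it lay.

```bash
python3 nudge.py '[[0,-0.005,0,0,0,0,0],[0,-0.025,0,0,0,0,0],[0,-0.05,0,0,0,0,0],[0,-0.06,0,0,0,0,0],[0,-0.06,0,0,0,0,0],[0,-0.06,0,-0.03,0,0,0],[0,-0.06,0,-0.07,0,0,0],[0,-0.06,0,-0.11,0,0,0],[0,-0.06,0,-0.11,0,0,0],[0,-0.06,0,-0.11,0,0,0]]'; python3 go.py .4876 .2335 .15 .2208;  python3 gate.py pics/gate3.png
```

```text
clock: 7.58
tool_pos: [0.5137, -0.1587, 0.1511]
eef_rot: [2.021, 2.403, 0.004]
force: [1.0, -0.1, -1.8]
opening: 0.24
grip_force: 40.0
shift [0.3909 0.0416 0.0013] turn [ 0.0034  0.0001 -0.0485]
```

View pics/gate3.png

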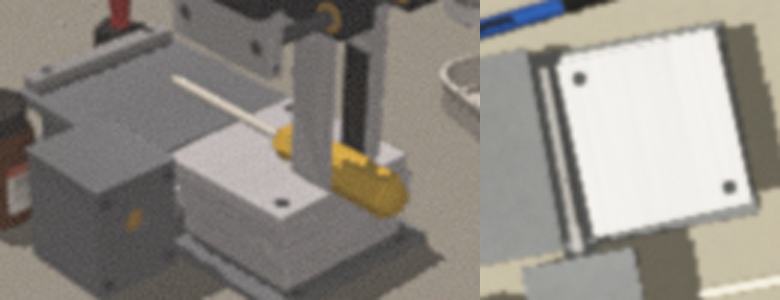

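The gate strip that stood between deck and plate is no longer visible in the side view, so the gate is down. Next I carry the driver back.

```bash
python3 nudge.py '[[0,0.02,0.002,0,0,0,0],[0,0.06,0.006,0,0,0,-0.01],[0,0.1,0.011,0,0,0,-0.02],[0,0.14,0.015,0,0,0,-0.03],[0,0.18,0.019,0,0,0,-0.04],[0,0.22,0.023,0,0,0,-0.0485],[0,0.26,0.028,0,0,0,-0.0485],[0,0.3,0.032,0,0,0,-0.0485],[0,0.34,0.036,0,0,0,-0.0485],[0,0.375,0.04,0,0,0,-0.0485]]'; python3 nudge.py '[[0,0.016,0.002,0,0,0,0],[0,0.016,0.002,0,0,0,0],[0,0.016,0.002,0,0,0,0],[0,0.016,0.002,0,0,0,0]]'; python3 go.py .4876 .2335 .006 .2208
```

```text
clock: 8.52
tool_pos: [0.4864, 0.2192, 0.1479]
eef_rot: [-1.962, -2.452, 0.003]
force: [0.2, -0.2, -0.2]
opening: 0.238
grip_force: 40.0
clock: 8.85
tool_pos: [0.4863, 0.2314, 0.1484]
eef_rot: [-1.965, -2.45, 0.003]
force: [0.4, -0.2, 0.4]
opening: 0.239
grip_force: 40.0
shift [0.0019 0.002  0.1424] turn [-0.0018  0.001  -0.002 ]
```

```bash
python3 nudge.py '[[0,0.003,0.001,0.04,0,0,0],[0,0.003,0.001,0.08,0,0,0],[0,0.003,0.001,0.115,0,0,0],[0,0.003,0.001,0.13,0,0,0],[0,0.003,0.001,0.135,0,0,0],[0,0.003,0.001,0.138,0,0,0],[0,0.003,0.001,0.140,0,0,0],[0,0.003,0.001,0.140,0,0,0],[0,0.003,0.001,0.140,0,0,0]]'; python3 nudge.py '[[0.3,0,0,0.001,0,0,0],[0.3,0,0,0.001,0,0,0],[0.3,0,0,0.001,0,0,0],[0.6,0,0,0.001,0,0,0],[0.6,0,0,0.001,0,0,0],[0.6,0,0,0.001,0,0,0],[0.6,0,0,-0.03,0,0,0],[0.6,0,0,-0.07,0,0,0],[0.6,0,0,-0.11,0,0,0],[0.6,0,0,-0.15,0,0,0]]'; python3 go.py .6 -.1 .15 .171
```

```text
clock: 9.6
tool_pos: [0.4877, 0.2358, 0.0104]
eef_rot: [1.965, 2.451, 0.002]
force: [-0.4, 0.4, -0.4]
opening: 0.235
grip_force: 40.0
clock: 10.43
tool_pos: [0.4867, 0.2352, 0.1611]
eef_rot: [1.965, 2.451, -0.001]
force: [0.2, 0.4, -0.2]
opening: 0.6
grip_force: 0.0
shift [-0.3519  0.0377  0.0112] turn [-0.0005  0.0005  0.0482]
```

```bash
python3 - <<'E'
from h import *
print("bottle cap",plane("top",[[393,159]],.1),"brown",plane("top",[[250,298]],.08))
t=cams.read_camera("top")[:,:,::-1]; cv2.imwrite("pics/p0.png",t)
E
python3 go.py .6012 -.0850 .15 .171;  python3 nudge.py '[[0.6,-0.02,0.002,0,0,0,0],[0.6,-0.06,0.007,0,0,0,0.01],[0.6,-0.1,0.02,0,0,0,0.03],[0.6,-0.14,0.03,0,0,0,0.048],[0.6,-0.18,0.035,0,0,0,0.048],[0.6,-0.22,0.038,0,0,0,0.048],[0.6,-0.26,0.04,0,0,0,0.048],[0.6,-0.3,0.04,0,0,0,0.048],[0.6,-0.333,0.04,0,0,0,0.048],[0.6,-0.333,0.04,0,0,0,0.048]]'; python3 nudge.py '[[0.6,0,0,0,0,0,0],[0.6,0,0,0,0,0,0]]'; python3 go.py .6012 -.0850 .0595 .171
```

```text
bottle cap [[ 0.70025119 -0.14751704  0.1       ]] brown [[0.45322455 0.11518919 0.08      ]]
shift [-0.3382  0.0388  0.0179] turn [ 0.0079 -0.003   0.0477]
clock: 11.32
tool_pos: [0.5987, -0.0884, 0.1595]
eef_rot: [2.031, 2.394, -0.003]
force: [-0.1, -1.4, 0.4]
opening: 0.6
grip_force: 0.0
clock: 11.48
tool_pos: [0.5985, -0.08, 0.1591]
eef_rot: [-2.022, -2.403, 0.0]
force: [1.0, 0.0, -0.0]
opening: 0.596
grip_force: 0.0
shift [-0.0054  0.0019  0.0996] turn [-0.0004 -0.0004  0.0008]
```

```bash
python3 nudge.py '[[0.6,-0.0054,0.002,0,0,0,0],[0.6,-0.0054,0.002,0.04,0,0,0],[0.6,-0.0054,0.002,0.08,0,0,0],[0.6,-0.0054,0.002,0.0996,0,0,0],[0.6,-0.0054,0.002,0.0996,0,0,0],[0.6,-0.0054,0.002,0.0996,0,0,0],[0.6,-0.0054,0.002,0.0996,0,0,0]]'; python3 go.py .6012 -.0850 .0595 .171; python3 nudge.py '[[0.6,0.002,0,0,0,0,0],[0.6,0.004,0,0,0,0,0],[0.6,0.006,0,0,0,0,0],[0.6,0.008,0,0,0,0,0],[0.6,0.01,0,0,0,0,0],[0.6,0.012,0,0,0,0,0],[0.6,0.014,0,0,0,0,0],[0.6,0.016,0,0,0,0,0],[0.6,0.018,0,0,0,0,0],[0.6,0.02,0,0,0,0,0]]'
```

```text
clock: 12.07
tool_pos: [0.6025, -0.0854, 0.0614]
eef_rot: [2.021, 2.403, 0.002]
force: [0.3, 1.2, 0.1]
opening: 0.602
grip_force: 0.0
shift [ 0.0006 -0.0012  0.0019] turn [0.0018 0.0005 0.0012]
clock: 12.9
tool_pos: [0.598, -0.066, 0.0598]
eef_rot: [2.023, 2.403, -0.001]
force: [0.1, -0.3, 0.2]
opening: 0.596
grip_force: 0.7
```

```bash
python3 nudge.py '[[0.6,0.003,0,0,0,0,0],[0.6,0.006,0,0,0,0,0],[0.6,0.009,0,0,0,0,0],[0.6,0.012,0,0,0,0,0],[0.6,0.015,0,0,0,0,0],[0.6,0.018,0,0,0,0,0],[0.6,0.021,0,0,0,0,0],[0.6,0.024,0,0,0,0,0],[0.6,0.027,0,0,0,0,0],[0.6,0.03,0,0,0,0,0]]'; python3 go.py .6012 -.0850 .0595 .171; python3 gate.py pics/push1.png
```

```text
clock: 13.73
tool_pos: [0.5929, -0.0361, 0.0598]
eef_rot: [2.023, 2.403, -0.0]
force: [-0.3, -0.7, -0.1]
opening: 0.597
grip_force: 0.7
shift [-0.0496 -0.0002  0.0003] turn [-0.      0.0001  0.0005]
```

View pics/push1.png

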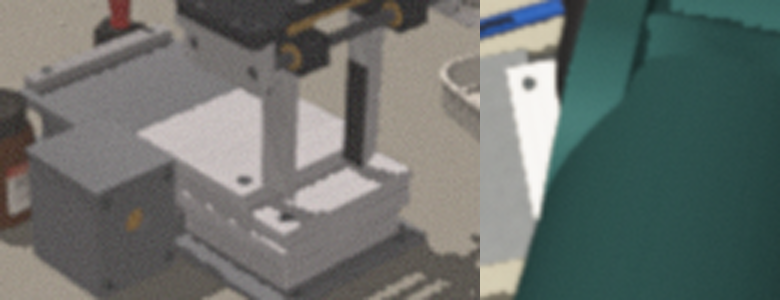

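The top plate slides on the mid plate, pushed by both fingers. Its front corners are at top px (269.3,202.7) and (279.3,251.7), and the lower plates have not moved.

```bash
cat > mag.py <<'E'
from h import *
o=np.array([.5799,.0503]);c,q=np.cos(.171),np.sin(.171);Q=np.array([[c,-q],[q,c]])
def mag(n,p,z): return ((plane(n,p,z)[:,:2]-o)@Q*1e3).round(1)
E
python3 - <<'E'
from mag import *
print(mag("top",[(269.3,202.7),(279.3,251.7)],.066)); print("side corners", mag("side",[(250+138/3,195+132/3),(250+240/3,195+90/3)],.066))
E
python3 nudge.py '[[0.6,0.006,0,0,0,0,0],[0.6,0.012,0,0,0,0,0],[0.6,0.018,0.0005,0,0,0,0],[0.6,0.024,0.0005,0,0,0,0],[0.6,0.03,0.001,0,0,0,0],[0.6,0.036,0.001,0,0,0,0],[0.6,0.042,0.0015,0,0,0,0],[0.6,0.048,0.0015,0,0,0,0],[0.6,0.054,0.002,0,0,0,0],[0.6,0.06,0.002,0,0,0,0]]'; python3 go.py .6012 -.0850 .0595 .171
```

```text
[[ 52.8  20.2]
 [-40.4  18.5]]
side corners [[-55.7  19.3]
 [ 29.6  17.6]]
clock: 14.67
tool_pos: [0.5846, 0.0238, 0.0597]
eef_rot: [-2.023, -2.404, 0.0]
force: [0.6, -0.8, -0.4]
opening: 0.6
grip_force: 0.5
shift [-0.1101 -0.0022  0.0002] turn [-0.0002  0.      0.0007]
```

```bash
python3 nudge.py '[[0.6,0.005,0,0,0,0,0],[0.6,0.01,0,0,0,0,0],[0.6,0.015,0,0,0,0,0],[0.6,0.02,0,0,0,0,0],[0.6,0.025,0,0,0,0,0],[0.6,0.029,0,0,0,0,0],[0.6,0.032,0,0,0,0,0],[0.6,0.034,0,0,0,0,0],[0.6,0.036,0,0,0,0,0],[0.6,0.036,0,0,0,0,0]]'; for i in 1 ; do python3 nudge.py '[[0.6,0.001,0,0,0,0,0],[0.6,0.002,0,0,0,0,0],[0.6,0.003,0,0,0,0,0],[0.6,0.0035,0,0,0,0,0],[0.6,0.0035,0,0,0,0,0]]'; done; python3 gate.py pics/x.png; python3 go.py .6012 -.0850 .0595 .171
```

```text
clock: 15.5
tool_pos: [0.5785, 0.0589, 0.0598]
eef_rot: [-2.023, -2.404, 0.0]
force: [0.9, -0.0, 0.9]
opening: 0.598
grip_force: 0.0
clock: 15.92
tool_pos: [0.578, 0.0621, 0.0598]
eef_rot: [2.023, 2.403, 0.0]
force: [-0.2, -1.1, 0.2]
opening: 0.599
grip_force: 0.4
shift [-0.1489 -0.0022  0.0003] turn [0.     0.     0.0005]
```

```bash
python3 nudge.py '[[0.6,0.001,0,0,0,0,0],[0.6,0.0015,0,0,0,0,0],[0.6,0.0015,0,0,0,0,0],[0.6,0.0015,0,0,0,0,0]]'; python3 nudge.py '[[0.6,0.001,0,0,0,0,0],[0.6,0.0015,0,0,0,0,0],[0.6,0.0015,0,0,0,0,0],[0.6,0.0015,0,0,0,0,0]]'; python3 nudge.py '[[0.6,0.0005,0,0,0,0,0],[0.6,0.001,0,0,0,0,0],[0.6,0.001,0,0,0,0,0],[0.6,0.001,0,0,0,0,0]]'
```

```text
clock: 16.35
tool_pos: [0.5777, 0.0636, 0.0598]
eef_rot: [2.023, 2.404, 0.0]
force: [-0.2, -1.3, -0.2]
opening: 0.598
grip_force: 0.5
clock: 16.68
tool_pos: [0.5777, 0.0639, 0.0598]
eef_rot: [2.023, 2.402, -0.001]
force: [1.5, -7.1, -0.7]
opening: 0.6
grip_force: 3.5
clock: 17.02
tool_pos: [0.5777, 0.064, 0.0598]
eef_rot: [2.023, 2.401, -0.002]
force: [1.9, -10.4, -1.1]
opening: 0.604
grip_force: 5.6
```

Contact with the stop is firm at 10 N through both fingers. I'll back off, lift clear and check.

```bash
python3 nudge.py '[[0.6,-0.004,0,0,0,0,0],[0.6,-0.02,0,0,0,0,0],[0.6,-0.02,0,-0.03,0,0,0],[0.6,-0.02,0,-0.07,0,0,0],[0.6,-0.03,0,-0.11,0,0,0],[0.6,-0.07,0,-0.15,0,0,0],[0.6,-0.11,0,-0.17,0,0,0],[0.6,-0.15,0,-0.17,0,0,0],[0.6,-0.19,0,-0.17,0,0,0],[0.6,-0.23,0,-0.17,0,0,0]]'; python3 nudge.py '[[0.6,-0.04,0,0,0,0,0],[0.6,-0.08,0,0,0,0,0],[0.6,-0.12,0,0,0,0,0],[0.6,-0.12,0,0,0,0,0],[0.6,-0.12,0,0,0,0,0]]'
python3 - <<'E'
from h import *
t=cams.read_camera("top")[:,:,::-1];s=cams.read_camera("side")[:,:,::-1]
cv2.imwrite("pics/f_t.png",t);cv2.imwrite("pics/f_s.png",s)
cv2.imwrite("pics/f.png",np.hstack([cv2.resize(t[165:365,120:370],(500,400),interpolation=2),cv2.resize(s[195:315,190:280],(300,400),interpolation=2)]))
g=lambda p:cv2.cvtColor(cv2.imread(p),6)[165:365,120:450].astype(float)
E
```

```text
clock: 17.85
tool_pos: [0.6151, -0.1517, 0.2308]
eef_rot: [2.021, 2.404, 0.002]
force: [0.3, 0.3, -0.3]
opening: 0.596
grip_force: 0.0
clock: 18.27
tool_pos: [0.6345, -0.271, 0.2291]
eef_rot: [-2.027, -2.4, 0.002]
force: [0.6, 1.4, 0.1]
opening: 0.597
grip_force: 0.0
```

View pics/f.png

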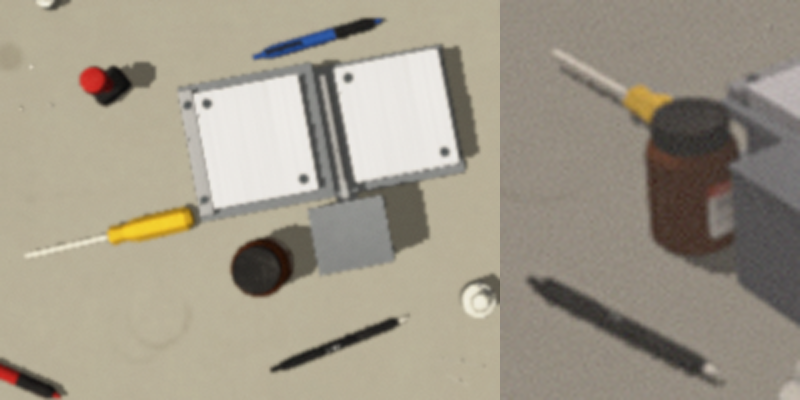

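The final view shows the top plate square against the stop (corners at crop (195,98), (303,72), (322,188) and (215,211)). The lower stack is in place, the driver lies flat, and the jar and pens are where they were.

Run:
```python
from mag import *
t=cv2.imread("pics/f_t.png"); m=cv2.inRange(cv2.cvtColor(t,6),195,255); m[:195]=0;m[275:]=0;m[:,:210]=0;m[:,360:]=0
for c in cv2.findContours(cv2.morphologyEx(m,2,np.ones((3,3))),0,2)[0]:
    if cv2.contourArea(c)>800:
        b=cv2.boxPoints(cv2.minAreaRect(c)); z=.064 if b[:,0].mean()<280 else .054
        p=mag("top",b,z); d=p[1]-p[0]; print(z,"centre",p.mean(0),"yaw deg mod 90",np.degrees(np.arctan2(d[1],d[0]))%90)
print("tip",plane("top",[[120+25/2,165+256/2]],.011),plane("side",[[190+555/800*240*0+55/3.333,195+50/3.333]],.011))
```

```text
0.064 centre [ 0.625 71.85 ] yaw deg mod 90 89.94224217731329
0.054 centre [  1.225 -62.025] yaw deg mod 90 0.4063462333090371
tip [[0.4602238  0.35759675 0.011     ]] [[0.46153186 0.35945758 0.011     ]]
```

Plate centre is at (0.6, 71.9) mm in the magazine frame against a target of (0, 72), and it is square. The driver is flat: both views agree on the tip at table height.

```bash
python3 -c "
from bench import r, cams, status
print(r.hand_in())"
```

```text
the job is handed in; nothing more can be done
None
```

The job is handed in at about 18 s of the 64 s allowed: the gate is down, the top plate lies square against the end stop within about 1 mm of home, the lower plates look undisturbed, and the screwdriver lies flat on the table; the shank touched the latch's hard stop at about 9 N, above the 1 to 5 N given for tripping it.

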